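# Serve the matchbox from behind the cartons

### The arm

A 6-joint arm with a two-finger parallel gripper is mounted at the origin on a cart in front of the work surface, level with it; the furniture and walls round the work are solid. World frame = base frame: x ahead of the robot, y to its left, z up, the work surface at z = 0. Lengths are in mm, angles in rad, forces in N, time in s.
With the tool pointing down it reaches from about 300 to 775 mm from the base axis. Payload 14.6 kg.
Tool frame: the origin (TCP) lies on the mounting face of the last link; the fingertips stand 199 mm ahead of it and the grasp point (between the pads) lies 180 mm ahead of it; z points along the fingers, y is the line along which they close (so a half turn about z gives the same grasp; the last joint's range is limited). The gripper opens to 94 mm and grips with 3 to 60 N. Pads are 16 mm wide; open, the fingers measure 119 mm over their backs; the gripper's body (75 mm by 177 mm) begins 78 mm behind the grasp point.
Start: joints at [1.25, 0.3, 1.521, -0, 1.321, -0.067], TCP at [138.094, 532.373, 404.646] pointing down, gripper open.
Joint ranges: [-3.03, 3.03], [-0.79, 2.21], [0.23, 2.52], [-1.04, 4.18], [0, 3.07], [-2.55, 2.55]. Speed limits (rad/s): [2.22, 2.22, 2.57, 3.14, 3.14, 3.14].

### API

Orientations are given as [roll, pitch, yaw] about the fixed x, y, z axes, in that order (R = Rz(yaw) Ry(pitch) Rx(roll)).
In Python, from cell import manip gives the robot as it stands. The module is installed in compiled form; this text tells all that it offers.
- The arm moves only by the shell command python3 -m creep 'ROWS' [FORCE]. ROWS is a JSON object of lists of equal length, an entry for each row: "slide": the shift along the world's x, y, z in cm, a list of three; "turn": the turn about the world's z in rad; "claw": the opening, from 0 (shut) to 1 (fully open). A call has 1 to 8 rows; each row shifts and turns the commanded pose from where the row before left it; what a row does not reach is not made up. A row lasts 1/8 s, in which the tool goes at most 62.5 mm and 10.7 degrees, less where a joint would pass 70% of its speed; a pose out of reach is approached as far as the arm can. A call with a gripper value outside its range is refused whole. The fingers move at their own pace and stop on an object; FORCE is the grip in N (left out, the last holds). Time passes only in rows, so rows that do not move let the fingers close. It gives the time, the measured TCP pose, the force, the opening and the grip force at its end, in the units of the state.
- manip.read_state(): the state, without advancing time (a new reading comes with each control period).
- manip.camera(name): name is "side" or "top" or "wrist"; returns (picture, depth): 420x560x3 uint8, red, green, blue; 420x560 float32, mm along the optical axis (not along the pixel's ray), 0 where there is no reading.
- manip.calibration(name): a dict with "intrinsics" (3x3 intrinsics, pixels), "pose" (4x4, takes a point from camera to world coordinates). Camera axes: x right, y up, looking along -z (the intrinsics and any distortion apply to the point x, -y, -z); pixel columns grow to the right and rows downward; lengths in mm; the calibration is good to about 2 mm. A picture is of the moment at which its call begins: read the wrist's pose just before it. calibration takes no time and is no camera call; for the wrist camera it gives the pose at the moment of the call.
- manip.sign_off(): hands the job in; it is judged then, once.
Trained networks look in the newest picture that a camera, given by its name, has taken for a name from the list of things; names that differ only in an ending like _2 or _b are one class to them, and where a whole thing is asked for, a point or a joint stands for the part that bears it (a point fixed in the world has none). Each returns a list of dicts, best first, with "score" (0 to 1); they miss things now and then, are a little off and sometimes report something else, mostly with a low value. They report only what shows in the picture. A call takes as long as a camera call. They do not tell look-alikes from the thing itself.
- manip.cut_out(query, camera): "mask" (420x560 bool, what is visible of it) and "position" ([column, row] in pixels, amid what is visible of it).
The state is a dict: "clock": time; "joints": joint angles; "qd": joint speeds; "effort": joint torques, N m; "eef_pos": TCP position; "eef_rot": TCP orientation; "wrist_force": force on the tool from outside, world axes, zero at the start; "moment": the same for the moment, N m; "finger_gap": finger opening in mm; "finger_force": force on a finger pad.
Only numpy, scipy, OpenCV 4.12 (cv2) and the standard library are available. Lean on these libraries where they do the work, as an engineer would, in place of code of your own. Each camera call takes 0.05 s, during which the arm holds its last target. There are 200 camera calls.

### The job

A customer wants the matchbox that lies behind the two cartons in the display tray. First stand both cartons aside on the cork board, then lay the matchbox flat in the pay tray, stand the small black sign upright in the spot where the matchbox lay, with its long side along the tray's back, and only then stand each carton back exactly where it stood, facing as before. Let go of each thing as you set it down, and leave the roll-on bottle and the round tin alone.

Things in the scene. Friction and masses are not known exactly. Their poses are not given: they have to be found in the camera images.
- squat_carton_mid (a point): centre (half-way up) of the squat carton: pale upright carton with a broad dark band, 50 (x) by 71 (y) by 95 mm high (z), 0.22 kg, loose. It starts upright in one of the two front places of the display tray, on the tray floor; grip it across its 50 mm depth (its x). It goes to the cork board and later back to where it started.
- slim_carton_mid (a point): centre (half-way up) of the slim carton: white, taller and narrower, 36 (x) by 51 (y) by 125 mm high (z), 0.15 kg, loose. It starts upright in the other front place of the display tray; grip it across its 36 mm depth (its x). It goes to the cork board and later back to where it started.
- match_box_mid (a point): centre (half-way up) of the closed matchbox: flat brown and cream box, 36 (x) by 54 (y) by 17 mm high (z), loose, lying on the tray floor in the middle of the rear of the display tray, about 8 mm behind the squat carton, so that a gripper's body has no room over it while the cartons stand.
- small_sign_mid (a point): centre (half-way up) of the small black sign: a folded tent-shaped card sign, 20 (x) by 60 (y) by 43 mm high (z), loose, 30 g, standing on the table; 20 mm wide at the foot, both long faces lean in to the fold at the top. Grip it across the fold (its x), low down.
- display_tray: the display tray: pale wooden tray fixed to the table, 150 (x, front to back; +x is its rear) by 206 (y) mm, origin at the middle of its underside. Floor 6 mm thick, rim all round 8 mm thick and 20 mm high. A low rib (4 mm wide, top 13 mm above the table) along x in the middle of the front part separates the two front places, whose centres are at x = -26 mm, y = +48 and -48 mm.
- rear_spot (a point): point on the tray floor (6 mm above the table) at the middle of the spot where the matchbox lies, at x = +25 mm, y = 0 in the display tray; same axes as the tray. The inside of the rear rim is 42 mm behind it.
- side_board: the cork board, flat, fixed to the table, 100 (x) by 190 (y) by 8 mm thick, origin at the middle of its underside: the place for both cartons meanwhile, side by side along its y.
- pay_tray: the pay tray: darker wooden tray with a grey pad, fixed to the table, 130 (x) by 110 (y) mm, origin at the middle of its underside; floor 5 to 6 mm above the table, rim 7 mm thick and 12 mm high. The matchbox goes in here.
- roll_on_mid (a point): centre (half-way up) of a loose amber roll-on bottle with a black cap, 27 mm across, 78 mm high, standing behind the display tray; a bystander, to be left alone.
- round_tin_mid (a point): centre (half-way up) of a loose round sage-green tin, 62 mm across, 24 mm high, standing alone at the back right of the table; a bystander, to be left alone.
Mind the look-alikes: they are no part of the job. What is shaped like the part that bears slim_carton_mid but pink or turquoise is not meant.

How it is judged (in metres and radians):
On the way, in this order (a step that is already met when the one before it is completed fails the run):
1. both cartons stand upright and released on the cork board, the matchbox still where it lay (x of squat_carton_mid in the frame of side_board between -0.05 and 0.05 m and y of squat_carton_mid in the frame of side_board between -0.095 and 0.095 m and z of squat_carton_mid in the frame of side_board between 0.0505 and 0.0605 m and angle between each of squat_carton_mid, slim_carton_mid's own z axis and vertical below 0.1 rad and linear speed of each of squat_carton, slim_carton below 0.02 m/s and contact force between the fingers and squat_carton below 0.3 N and x of slim_carton_mid in the frame of side_board between -0.05 and 0.05 m and y of slim_carton_mid in the frame of side_board between -0.095 and 0.095 m and z of slim_carton_mid in the frame of side_board between 0.0655 and 0.0755 m and contact force between the fingers and slim_carton below 0.3 N and distance of match_box_mid from where it was at the start of the episode below 0.02 m), for 0.2 s.
2. the matchbox lies flat and released in the pay tray, both cartons on the board (x of match_box_mid in the frame of pay_tray between -0.04 and 0.04 m and y of match_box_mid in the frame of pay_tray between -0.035 and 0.035 m and z of match_box_mid in the frame of pay_tray between 0.009 and 0.018 m and angle between match_box_mid's own z axis and vertical below 0.12 rad and linear speed of each of match_box, squat_carton, slim_carton below 0.02 m/s and contact force between the fingers and match_box below 0.3 N and x of squat_carton_mid in the frame of side_board between -0.05 and 0.05 m and y of squat_carton_mid in the frame of side_board between -0.095 and 0.095 m and z of squat_carton_mid in the frame of side_board between 0.0505 and 0.0605 m and angle between each of squat_carton_mid, slim_carton_mid's own z axis and vertical below 0.1 rad and contact force between the fingers and squat_carton below 0.3 N and x of slim_carton_mid in the frame of side_board between -0.05 and 0.05 m and y of slim_carton_mid in the frame of side_board between -0.095 and 0.095 m and z of slim_carton_mid in the frame of side_board between 0.0655 and 0.0755 m and contact force between the fingers and slim_carton below 0.3 N), for 0.2 s.
3. the sign stands released in the matchbox's spot, both cartons still on the board (horizontal distance between small_sign_mid and rear_spot below 0.018 m and angle between small_sign_mid's own z axis and vertical below 0.12 rad and angle between the y axis of small_sign_mid and the y axis of display_tray, either way round below 0.3 rad and z of small_sign_mid in the frame of display_tray between 0.022 and 0.033 m and linear speed of each of small_sign, squat_carton, slim_carton below 0.02 m/s and contact force between the fingers and small_sign below 0.3 N and x of squat_carton_mid in the frame of side_board between -0.05 and 0.05 m and y of squat_carton_mid in the frame of side_board between -0.095 and 0.095 m and z of squat_carton_mid in the frame of side_board between 0.0505 and 0.0605 m and angle between each of squat_carton_mid, slim_carton_mid's own z axis and vertical below 0.1 rad and contact force between the fingers and squat_carton below 0.3 N and x of slim_carton_mid in the frame of side_board between -0.05 and 0.05 m and y of slim_carton_mid in the frame of side_board between -0.095 and 0.095 m and z of slim_carton_mid in the frame of side_board between 0.0655 and 0.0755 m and contact force between the fingers and slim_carton below 0.3 N), for 0.2 s.
At the end, for the whole second after the job is handed in: The matchbox lies flat in the pay tray; the sign stands upright within 18 mm of the rear spot, its long side along the tray's y within 0.3 rad; each carton stands upright within 15 mm of where it started, turned no more than 0.2 rad from the tray's axes; all released and at rest (x of match_box_mid in the frame of pay_tray between -0.04 and 0.04 m and y of match_box_mid in the frame of pay_tray between -0.035 and 0.035 m and z of match_box_mid in the frame of pay_tray between 0.009 and 0.018 m and angle between each of match_box_mid, small_sign_mid's own z axis and vertical below 0.12 rad and linear speed of each of match_box, small_sign, squat_carton, slim_carton below 0.02 m/s and contact force between the fingers and match_box below 0.3 N and horizontal distance between small_sign_mid and rear_spot below 0.018 m and angle between the y axis of small_sign_mid and the y axis of display_tray, either way round below 0.3 rad and z of small_sign_mid in the frame of display_tray between 0.022 and 0.033 m and contact force between the fingers and small_sign below 0.3 N and distance of each of squat_carton_mid, slim_carton_mid from where it was at the start of the episode below 0.015 m and angle between each of squat_carton_mid, slim_carton_mid's own z axis and vertical below 0.1 rad and angle between the y axis of each of squat_carton_mid, slim_carton_mid and the y axis of display_tray, either way round below 0.2 rad and contact force between the fingers and squat_carton below 0.3 N and contact force between the fingers and slim_carton below 0.3 N); the robot touches nothing.
It fails at once if the roll-on bottle is pushed away or knocked over (distance of roll_on_mid from where it was at the start of the episode above 0.02 m).
It fails at once if the round tin is pushed away (distance of round_tin_mid from where it was at the start of the episode above 0.02 m).
It also fails if it takes over 125 s, if anything falls off the work surface, if the arm or the gripper's body presses on something with over 40 N, if the wrist force passes 120 N, or if a joint passes its speed limit or range.

## Working session

There is one attempt and no reset: what is moved stays moved. The work goes in short steps, Python scripts to look and compute and a shell command to move; the robot and the scene stay as the last step left them, time stands still between calls to the robot, and variables do not carry over. Pictures are saved under pics/ and viewed, at most 14 in all, crops included, and the job is handed in when it is done.

```bash
mkdir -p pics
cat > h.py <<'E'
import numpy as np, cv2
from cell import manip
def shot(c):
    cal=manip.calibration(c); p,d=manip.camera(c); return p,d,cal
def cloud(d,cal):
    K=np.array(cal["intrinsics"]);T=np.array(cal["pose"])
    v,u=np.mgrid[:d.shape[0],:d.shape[1]]
    P=np.stack([(u-K[0,2])/K[0,0]*d,-(v-K[1,2])/K[1,1]*d,-d],-1)
    return P@T[:3,:3].T+T[:3,3]
def save(n,p): cv2.imwrite("pics/"+n+".png",p[:,:,::-1])
E
python3 - <<'E'
from h import *
np.set_printoptions(precision=1,suppress=True)
for c in("top","side"):
    p,d,cal=shot(c);save(c+"0",p);W=cloud(d,cal);np.savez(c+"0",p=p,d=d,W=W)
    print(c,cal["pose"])
    for q in["squat_carton_mid","slim_carton_mid","match_box_mid","small_sign_mid","display_tray","side_board","pay_tray","roll_on_mid","round_tin_mid"]:
        for r in manip.cut_out(q,c)[:3]:
            m=r["mask"]&(d>0);X=W[m]
            zt=np.percentile(X[:,2],97);t=X[X[:,2]>zt-6]
            print(q,round(r["score"],2),np.array(r["position"]),m.sum(),"ztop",round(zt,1),"topmed",np.median(t,0),"rect",cv2.minAreaRect(t[:,:2].astype(np.float32)))
s=manip.read_state();print(s["clock"],s["eef_pos"],s["eef_rot"])
E
```

```text
top [[  0.    1.   -0.1 450.7]
 [ -1.    0.   -0.  216.4]
 [  0.    0.1   1.  968.1]
 [  0.    0.    0.    1. ]]
squat_carton_mid 0.87 [275.3 197.7] 999 ztop 104.2 topmed [596.3 229.2 101.5] rect ((596.9744262695312, 228.90875244140625), (50.21548080444336, 69.4247817993164), 0.4990619719028473)
squat_carton_mid 0.46 [301.4 186.8] 3969 ztop 22.5 topmed [618.8 174.5  20.3] rect ((622.3214111328125, 179.46990966796875), (205.99725341796875, 150.81356811523438), 88.36090087890625)
slim_carton_mid 0.88 [181.8 278.7] 837 ztop 127.4 topmed [422.9 413.6 125. ] rect ((422.1240234375, 413.90765380859375), (36.51509094238281, 50.79672622680664), 58.959251403808594)
slim_carton_mid 0.83 [214.4 160.7] 687 ztop 128.1 topmed [674.2 361.3 125.5] rect ((674.8596801757812, 361.9965515136719), (51.60557174682617, 35.891780853271484), 27.585803985595703)
slim_carton_mid 0.74 [274.  319.3] 655 ztop 127.6 topmed [341.7 227.  125.1] rect ((341.60345458984375, 226.9831085205078), (35.581260681152344, 50.62627029418945), 20.428852081298828)
match_box_mid 0.83 [297.3 176.3] 384 ztop 27.8 topmed [649.  179.3 
[... 3001 characters left out ...]
463.7 224.3   8.2] rect ((456.54180908203125, 221.29075622558594), (195.05714416503906, 98.47681427001953), 86.33285522460938)
pay_tray 0.85 [265.8 186.3] 616 ztop 13.2 topmed [575.7   1.4  11. ] rect ((598.9386596679688, 73.69581604003906), (129.60487365722656, 266.5936279296875), 3.703571319580078)
roll_on_mid 0.9 [167.6 216.2] 452 ztop 78.5 topmed [764.7 222.4  77.7] rect ((764.8583374023438, 219.6780548095703), (18.74871063232422, 17.47150993347168), 24.234302520751953)
round_tin_mid 0.71 [189.2 187.1] 417 ztop 24.8 topmed [746.9  33.4  23.4] rect ((747.8051147460938, 28.578815460205078), (61.480655670166016, 62.74114990234375), 9.762943267822266)
1.0 [138.1 532.4 404.7] [ 3.1 -0.   2.9]
```

Run:
```python
from h import *
np.set_printoptions(precision=1,suppress=True)
d=np.load("top0.npz");p=d["p"]
cv2.imwrite("pics/topL.png",cv2.resize(p[90:370,120:470],None,fx=2.1,fy=2.1,interpolation=2)[:,:,::-1])
s=np.load("side0.npz");q=s["p"][110:310,130:400]
cv2.imwrite("pics/sideL.png",cv2.resize(q,None,fx=2.8,fy=2.8,interpolation=2)[:,:,::-1])
W=d["W"]
def reg(x0,x1,y0,y1,z0,z1):
    m=(W[...,0]>x0)&(W[...,0]<x1)&(W[...,1]>y0)&(W[...,1]<y1)&(W[...,2]>z0)&(W[...,2]<z1)
    t=W[m];print(len(t),np.median(t,0),cv2.minAreaRect(t[:,:2].astype(np.float32)))
reg(540,660,80,180,118,140)  # slim
reg(540,660,180,290,92,112)  # squat
reg(622,680,140,215,18+2,32)
reg(380,520,80,330,5,12) # board
s=manip.read_state();print(s["eef_rot"],s["finger_gap"])
```

```text
493 [593.2 132.1 131.6] ((593.927490234375, 131.91094970703125), (50.39188003540039, 36.805389404296875), 85.9446029663086)
844 [596.2 228.9 101.4] ((596.7467041015625, 228.5877685546875), (69.61776733398438, 50.71995544433594), 89.47122192382812)
365 [649.  179.2  24.2] ((647.920654296875, 179.3637237548828), (35.59558868408203, 53.80788803100586), 1.3816288709640503)
3678 [456.4 218.5   8.2] ((450.11083984375, 198.60934448242188), (124.27928161621094, 231.4962615966797), 2.587550401687622)
[ 3.1 -0.   2.9] 93.82535799127774
```

View pics/topL.png

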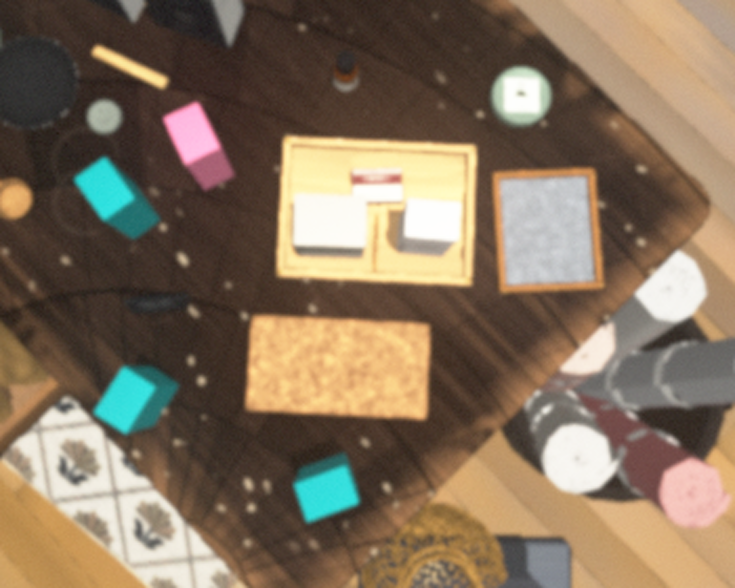

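View pics/sideL.png

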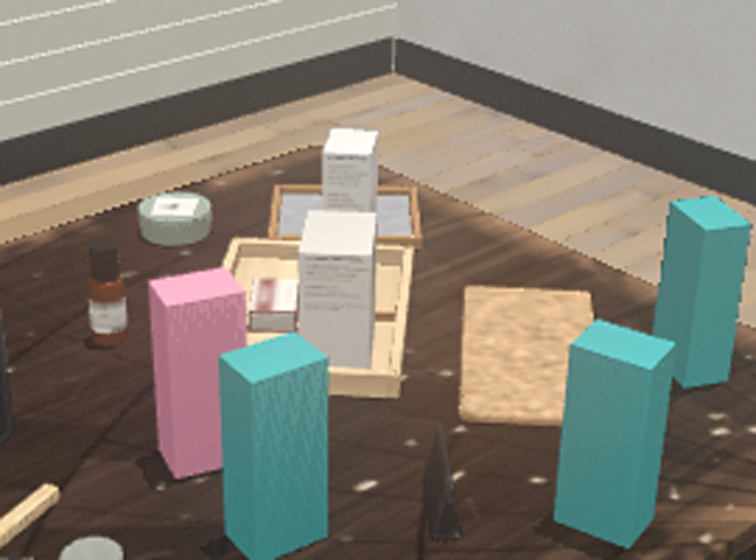

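The slim-carton candidates in the full top view are: white (326,197) in the tray, turquoise (182,279) and (274,319), turquoise (~178,183), and pink (214,161). Only the white one at (326,197) fits: it is white and stands in the tray's second front place, as both crops confirm. The sign is the black tent at top (194,234). The matchbox is at (297,176) behind the squat carton (275,198), and the board is at crop (338,367).

A turquoise carton near the sign would block the gripper's body in a grip across the fold, so I'll grip the sign by its ends instead.

```bash
python3 -m creep '{"slide":[[5.7,-3.8,0],[5.7,-3.8,0],[5.7,-3.8,0],[5.7,-3.8,0],[5.7,-3.8,0],[5.7,-3.8,0],[5.7,-3.8,0],[5.7,-3.8,0]],"turn":[-0.17,-0.17,-0.17,-0.17,-0.17,-0.17,-0.17,-0.17],"claw":[1,1,1,1,1,1,1,1]}' 20; python3 -m creep '{"slide":[[0,0,0],[0,0,0]],"turn":[0,0],"claw":[1,1]}'
```

```text
clock: 2.0
eef_pos: [555.6, 253.6, 404.8]
eef_rot: [3.141, -0.0, 1.522]
wrist_force: [0.1, 0.9, 0.7]
finger_gap: 94.3
finger_force: 0.0
clock: 2.25
eef_pos: [553.8, 255.3, 404.4]
eef_rot: [-3.141, 0.0, 1.529]
wrist_force: [-1.2, 0.9, -0.8]
finger_gap: 93.9
finger_force: 0.0
```

```bash
python3 -m creep '{"slide":[[2.2,-1.3,0],[2.1,-1.3,0],[0,0,0]],"turn":[0,0,0],"claw":[1,1,1]}'
python3 - <<'E'
from h import *
np.set_printoptions(precision=1,suppress=True)
p,d,cal=shot("wrist");save("w1",p);W=cloud(d,cal)
def reg(n,x0,x1,y0,y1,z0,z1):
    m=(d>0)&(W[...,0]>x0)&(W[...,0]<x1)&(W[...,1]>y0)&(W[...,1]<y1)&(W[...,2]>z0)&(W[...,2]<z1)
    t=W[m];print(n,len(t),np.median(t,0) if len(t) else"",cv2.minAreaRect(t[:,:2].astype(np.float32)) if len(t) else "")
reg("slim",540,660,80,180,120,140)
reg("squat",540,660,180,290,95,112)
reg("match",622,680,140,215,20,32)
reg("board",400,515,110,330,5,12)
E
```

```text
clock: 2.62
eef_pos: [596.9, 229.5, 404.6]
eef_rot: [-3.142, -0.0, 1.529]
wrist_force: [-0.5, 0.5, -0.0]
finger_gap: 93.8
finger_force: 0.0
slim 1665 [592.  145.6 129.8] ((592.21826171875, 142.9010009765625), (29.90965461730957, 35.93217849731445), 86.88544464111328)
squat 5022 [594.2 230.4  99.9] ((594.081298828125, 228.28651428222656), (70.99816131591797, 50.28815460205078), 89.33476257324219)
match 1610 [645.1 181.   22.5] ((645.4949951171875, 179.82606506347656), (36.09755325317383, 54.41952133178711), 2.254495620727539)
board 13750 [451.3 235.9   7. ] ((453.9266662597656, 218.2364501953125), (188.95233154296875, 99.79934692382812), 88.25949096679688)
```

View pics/w1.png

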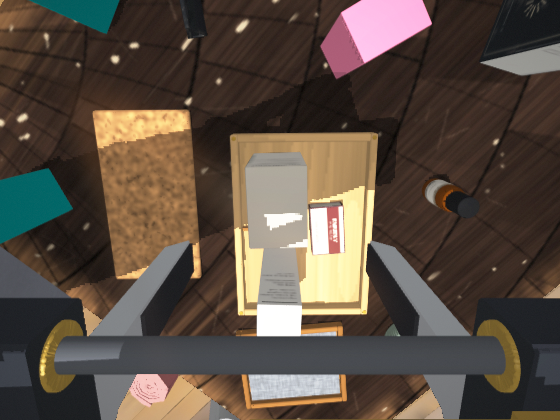

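The picture shows the squat carton at (277,200) between the fingers, the matchbox at (327,228), the slim carton at (279,300) and the board at (150,195). The way down is clear.

```bash
python3 -m creep '{"slide":[[-0.1,0,-4],[0,0,-4],[0,0,-3],[0,0,-2],[0,0,-1.5],[0,0,0],[0,0,0]],"turn":[0,0,0,0,0,0,0],"claw":[1,1,1,1,1,1,1]}' 20; python3 -m creep '{"slide":[[0,0,0],[0,0,0],[0,0,0],[0,0,0],[0,0,0],[0,0,0],[0,0,0],[0,0,0]],"turn":[0,0,0,0,0,0,0,0],"claw":[0.4,0.4,0.3,0.3,0.3,0.3,0.3,0.3]}' 20
```

```text
clock: 3.55
eef_pos: [596.3, 229.2, 260.7]
eef_rot: [3.14, -0.001, 1.528]
wrist_force: [0.7, -0.1, -0.3]
finger_gap: 94.0
finger_force: 0.0
clock: 4.55
eef_pos: [596.1, 229.0, 259.6]
eef_rot: [-3.141, -0.0, 1.528]
wrist_force: [0.1, 0.5, 0.7]
finger_gap: 49.8
finger_force: 19.9
```

```bash
python3 -m creep '{"slide":[[0,0,1.5],[0,0,3],[0,0,1.5],[-2.5,0.7,0],[-4.5,1.1,0],[-4.5,1.1,0],[-2.5,0.6,0],[0,0,0]],"turn":[0,0,0,0,0,0,0,0],"claw":[0.3,0.3,0.3,0.3,0.3,0.3,0.3,0.3]}'; python3 -m creep '{"slide":[[0,0,-2],[0,0,-2],[0,0,-1],[0,0,-0.4],[0,0,-0.3],[0,0,0],[0,0,0]],"turn":[0,0,0,0,0,0,0],"claw":[0.3,0.3,0.3,0.3,0.3,0.3,0.3]}'
```

```text
clock: 5.55
eef_pos: [455.1, 264.4, 320.2]
eef_rot: [3.141, -0.0, 1.529]
wrist_force: [0.8, 0.4, -0.8]
finger_gap: 50.7
finger_force: 19.9
clock: 6.42
eef_pos: [456.2, 264.1, 263.0]
eef_rot: [3.141, -0.0, 1.528]
wrist_force: [-0.1, -0.6, -1.8]
finger_gap: 50.2
finger_force: 19.9
```

```bash
python3 -m creep '{"slide":[[0,0,-0.1],[0,0,0],[0,0,0]],"turn":[0,0,0],"claw":[0.3,0.3,0.3]}';  python3 -m creep '{"slide":[[0,0,0],[0,0,0],[0,0,0],[0,0,0],[0,0,0]],"turn":[0,0,0,0,0],"claw":[0.7,1,1,1,1]}'; python3 -m creep '{"slide":[[0,0,3],[0,0,5],[0,0,5],[3.3,-3.2,0],[3.5,-3.5,0],[3.5,-3.5,0],[3.3,-3.2,0],[0,0,0]],"turn":[0,0,0,0,0,0,0,0],"claw":[1,1,1,1,1,1,1,1]}'
```

```text
clock: 6.8
eef_pos: [456.1, 264.0, 261.7]
eef_rot: [-3.142, -0.0, 1.528]
wrist_force: [0.3, -0.7, -1.9]
finger_gap: 50.1
finger_force: 19.9
clock: 7.42
eef_pos: [456.1, 264.0, 261.7]
eef_rot: [-3.142, -0.0, 1.528]
wrist_force: [0.7, 0.6, 0.6]
finger_gap: 93.5
finger_force: 0.0
clock: 8.43
eef_pos: [593.5, 127.9, 391.0]
eef_rot: [-3.141, 0.0, 1.525]
wrist_force: [-0.5, 0.4, -0.4]
finger_gap: 94.4
finger_force: 0.0
```

```bash
python3 -m creep '{"slide":[[0,0.4,-3],[0,0,-4],[0,0,-2.5],[0,0,-1],[0,0,0]],"turn":[0,0,0,0,0],"claw":[1,1,1,1,1]}' 20; python3 -m creep '{"slide":[[0,0,0],[0,0,0],[0,0,0],[0,0,0],[0,0,0],[0,0,0],[0,0,0],[0,0,0]],"turn":[0,0,0,0,0,0,0,0],"claw":[0.4,0.3,0.2,0.2,0.2,0.2,0.2,0.2]}' 15
```

```text
clock: 9.05
eef_pos: [592.0, 134.4, 286.8]
eef_rot: [-3.141, -0.0, 1.528]
wrist_force: [0.1, -0.3, 0.5]
finger_gap: 94.1
finger_force: 0.0
clock: 10.05
eef_pos: [592.1, 134.0, 286.6]
eef_rot: [-3.142, -0.0, 1.528]
wrist_force: [-0.6, 0.3, -0.3]
finger_gap: 36.1
finger_force: 14.9
```

```bash
python3 -m creep '{"slide":[[0,0,1.5],[0,0,3],[0,0,1.5],[-2.4,0.7,0],[-4.4,1.2,0],[-4.4,1.2,0],[-2.4,0.6,0],[0,0,0]],"turn":[0,0,0,0,0,0,0,0],"claw":[0.2,0.2,0.2,0.2,0.2,0.2,0.2,0.2]}'; python3 -m creep '{"slide":[[0,0,-2],[0,0,-2],[0,0,-1],[0,0,-0.4],[0,0,-0.3],[0,0,0],[0,0,0]],"turn":[0,0,0,0,0,0,0],"claw":[0.2,0.2,0.2,0.2,0.2,0.2,0.2]}'
```

```text
clock: 11.05
eef_pos: [455.2, 171.4, 347.2]
eef_rot: [3.141, -0.0, 1.529]
wrist_force: [-0.4, -0.2, -0.6]
finger_gap: 36.4
finger_force: 14.9
clock: 11.92
eef_pos: [456.2, 171.1, 290.0]
eef_rot: [3.141, -0.0, 1.528]
wrist_force: [0.8, -0.9, -1.4]
finger_gap: 36.1
finger_force: 14.9
```

```bash
python3 -m creep '{"slide":[[0,0,-0.1],[0,0,0],[0,0,0]],"turn":[0,0,0],"claw":[0.2,0.2,0.2]}';  python3 -m creep '{"slide":[[0,0,0],[0,0,0],[0,0,0],[0,0,0],[0,0,0]],"turn":[0,0,0,0,0],"claw":[0.7,1,1,1,1]}'; python3 -m creep '{"slide":[[0,0,4],[0,0,4],[0,0,3],[4.3,0.2,0],[5,0.2,0],[5,0.2,0],[4.3,0.1,0],[0,0,0]],"turn":[0,0,0,0,0,0,0,0],"claw":[1,1,1,1,1,1,1,1]}'
python3 - <<'E'
from h import *
np.set_printoptions(precision=1,suppress=True)
for c in("top","wrist"):
    p,d,cal=shot(c);save(c+"2",p);W=cloud(d,cal)
    def reg(n,x0,x1,y0,y1,z0,z1):
        m=(d>0)&(W[...,0]>x0)&(W[...,0]<x1)&(W[...,1]>y0)&(W[...,1]<y1)&(W[...,2]>z0)&(W[...,2]<z1)
        t=W[m];print(c,n,len(t),np.median(t,0) if len(t) else"",cv2.minAreaRect(t[:,:2].astype(np.float32)) if len(t) else "")
    reg("slim",400,520,130,210,125,140)
    reg("squat",400,520,210,320,95,112)
    reg("match",622,680,140,215,20,32)
E
```

```text
clock: 12.3
eef_pos: [456.1, 171.0, 288.7]
eef_rot: [3.142, -0.0, 1.528]
wrist_force: [-0.5, -0.2, -2.1]
finger_gap: 35.8
finger_force: 14.9
clock: 12.92
eef_pos: [456.1, 171.0, 288.6]
eef_rot: [-3.142, 0.0, 1.528]
wrist_force: [-0.2, -1.2, 0.8]
finger_gap: 82.7
finger_force: 0.0
clock: 13.92
eef_pos: [643.8, 177.7, 396.7]
eef_rot: [-3.14, 0.001, 1.527]
wrist_force: [-0.4, -0.2, -0.2]
finger_gap: 93.8
finger_force: 0.0
top slim 42 [453.6 191.6 133.2] ((459.3179626464844, 191.66009521484375), (5.677506923675537, 34.40735626220703), 88.3154525756836)
top squat 894 [457.9 262.5 103.1] ((457.5998229980469, 263.42230224609375), (49.70872116088867, 70.08917999267578), 0.6638317704200745)
top match 0  
wrist slim 3600 [458.3 170.3 131.9] ((455.766845703125, 168.62982177734375), (51.39289093017578, 37.59600830078125), 86.05029296875)
wrist squat 6203 [460.7 261.9 101.9] ((455.6429443359375, 263.077880859375), (70.62298583984375, 51.76545715332031), 88.96255493164062)
wrist match 1846 [645.4 180.8  22.6] ((645.4700927734375, 179.9560546875), (35.97981262207031, 54.03608703613281), 2.3902645111083984)
```

```bash
python3 -m creep '{"slide":[[0.3,0.2,-4],[0,0,-4],[0,0,-4],[0,0,-3],[0,0,0],[0,0,0]],"turn":[0.04,0.04,0,0,0,0],"claw":[0.6,0.6,0.6,0.6,0.6,0.6]}' 12
```

```text
clock: 14.78
eef_pos: [645.1, 180.2, 250.8]
eef_rot: [3.139, -0.0, 1.608]
wrist_force: [0.6, -0.4, -0.1]
finger_gap: 56.4
finger_force: 0.0
```

```bash
python3 -m creep '{"slide":[[0.05,0,-2],[0,0,-1.2],[0,0,-0.8],[0,0,-0.2],[0,0,0]],"turn":[0,0,0,0,0],"claw":[0.6,0.6,0.6,0.6,0.6]}' 12; python3 -m creep '{"slide":[[0,0,0],[0,0,0],[0,0,0],[0,0,0],[0,0,0],[0,0,0]],"turn":[0,0,0,0,0,0],"claw":[0.4,0.3,0.2,0.2,0.2,0.2]}' 12
```

```text
clock: 15.4
eef_pos: [645.9, 180.1, 210.0]
eef_rot: [3.141, -0.0, 1.608]
wrist_force: [-13.0, -3.4, 34.1]
finger_gap: 56.8
finger_force: 17.9
clock: 16.15
eef_pos: [645.6, 180.0, 206.4]
eef_rot: [-3.141, 0.0, 1.608]
wrist_force: [-0.0, 0.5, -0.6]
finger_gap: 36.3
finger_force: 12.0
```

```bash
python3 -m creep '{"slide":[[0,0,1.5],[0,0,3],[0,0,1.5],[-0.5,-3,0],[-1,-5,0],[-1,-5,0],[-1,-4,0],[-0.5,-1.3,0]],"turn":[0,0,0,0,0,0,0,0],"claw":[0.2,0.2,0.2,0.2,0.2,0.2,0.2,0.2]}'; python3 -m creep '{"slide":[[0,0,0],[0,0,-2],[0,0,-2],[0,0,-1],[0,0,-0.4],[0,0,0],[0,0,0]],"turn":[0,0,0,0,0,0,0],"claw":[0.2,0.2,0.2,0.2,0.2,0.2,0.2]}'
```

```text
clock: 17.15
eef_pos: [605.2, -4.9, 267.1]
eef_rot: [3.141, 0.0, 1.606]
wrist_force: [0.7, 1.1, -0.3]
finger_gap: 36.3
finger_force: 12.0
clock: 18.02
eef_pos: [605.8, -3.0, 213.2]
eef_rot: [3.141, 0.0, 1.608]
wrist_force: [0.0, -0.5, 0.3]
finger_gap: 36.4
finger_force: 12.0
```

```bash
python3 -m creep '{"slide":[[0,0,-0.4],[0,0,-0.2],[0,0,0],[0,0,0]],"turn":[0,0,0,0],"claw":[0.2,0.2,0.2,0.2]}'; python3 -m creep '{"slide":[[0,0,0],[0,0,0],[0,0,0],[0,0,0]],"turn":[0,0,0,0],"claw":[0.6,0.6,0.6,0.6]}'
```

```text
clock: 18.52
eef_pos: [605.7, -3.0, 206.7]
eef_rot: [3.142, 0.0, 1.608]
wrist_force: [0.2, -0.9, -0.3]
finger_gap: 36.5
finger_force: 12.0
clock: 19.02
eef_pos: [605.6, -3.0, 206.7]
eef_rot: [3.142, -0.0, 1.608]
wrist_force: [-0.3, 0.5, 0.5]
finger_gap: 56.5
finger_force: 0.0
```

```bash
python3 -m creep '{"slide":[[0,0,4],[0,0,5],[0,0,5],[0,0,5],[0,3,0],[-1,5,0],[-1,5,0],[-1,5,0]],"turn":[0,0,0,0,0.16,0.16,0.16,0.16],"claw":[0.6,0.6,0.8,1,1,1,1,1]}'; python3 -m creep '{"slide":[[-1,5,0],[-1,5,0],[-1,5,0],[-1,5,0],[-1,2,0],[0,0,0],[0,0,0]],"turn":[0.17,0.17,0.17,0.17,0.17,0.14,0],"claw":[1,1,1,1,1,1,1]}'
python3 - <<'E'
from h import *
np.set_printoptions(precision=1,suppress=True)
for c in("top","wrist"):
    p,d,cal=shot(c);save(c+"3",p);W=cloud(d,cal)
    def reg(n,x0,x1,y0,y1,z0,z1):
        m=(d>0)&(W[...,0]>x0)&(W[...,0]<x1)&(W[...,1]>y0)&(W[...,1]<y1)&(W[...,2]>z0)&(W[...,2]<z1)
        t=W[m];print(c,n,len(t),np.median(t,0) if len(t) else"",cv2.minAreaRect(t[:,:2].astype(np.float32)) if len(t) else "")
    reg("match",560,650,-40,40,17,32)
    reg("sign",490,555,360,460,6,50)
    reg("signtop",490,555,360,460,38,50)
s=manip.read_state();print(np.array(s["joints"]),s["eef_pos"],s["eef_rot"])
E
```

```text
clock: 20.02
eef_pos: [575.1, 178.5, 396.7]
eef_rot: [3.141, 0.0, 2.253]
wrist_force: [0.2, -0.5, 1.1]
finger_gap: 93.7
finger_force: 0.0
clock: 20.9
eef_pos: [525.5, 397.2, 396.5]
eef_rot: [-3.141, -0.0, -3.046]
wrist_force: [0.1, 0.0, -0.4]
finger_gap: 94.1
finger_force: 0.0
top match 399 [607.2  -1.8  23.3] ((607.6668701171875, -2.9804134368896484), (36.04473876953125, 54.194862365722656), 2.1904077529907227)
top sign 0  
top signtop 0  
wrist match 0  
wrist sign 1046 [514.2 408.3  29.4] ((514.7705078125, 408.5378723144531), (11.189146041870117, 59.767494201660156), 5.634115695953369)
wrist signtop 303 [517.8 407.2  41.6] ((517.82275390625, 409.0870056152344), (4.8435516357421875, 59.271827697753906), 5.043228626251221)
[ 0.6  0.6  1.2  0.   1.4 -1.1] [525.7 396.8 396.7] [ 3.1  0.  -3. ]
```

View pics/wrist3.png

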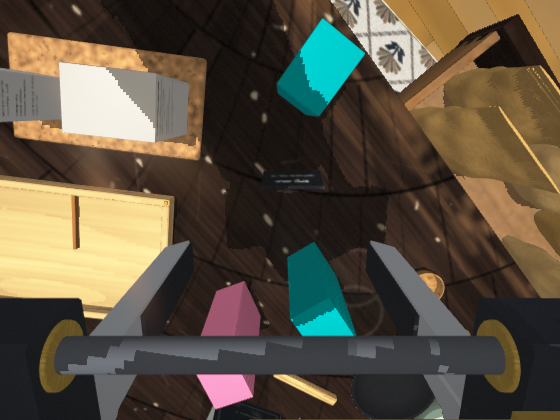

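```bash
python3 - <<'E'
from h import *
np.set_printoptions(precision=1,suppress=True)
for W in (np.load("top0.npz")["W"],np.load("side0.npz")["W"],cloud(*(shot("wrist")[1:]))):
    m=(abs(W[...,0]-519)<55)&(abs(W[...,1]-408)<130)&(W[...,2]>55)&(W[...,2]<190)
    print(m.sum(), W[m].min(0) if m.any() else "", W[m].max(0) if m.any() else "")
E
python3 -m creep '{"slide":[[-0.6,1.2,-4],[0,0,-5],[0,0,-5],[0,0,0],[0,0,0]],"turn":[0.1,0,0,0,0],"claw":[1,1,1,1,1]}' 8
```

```text
0  
0  
955 [464.  278.   55.1] [480.6 298.8 104.1]
clock: 21.68
eef_pos: [520.2, 409.1, 259.1]
eef_rot: [3.14, 0.003, -2.947]
wrist_force: [0.7, 0.6, 0.6]
finger_gap: 94.0
finger_force: 0.0
```

```bash
python3 -m creep '{"slide":[[-0.1,0,-2],[0,0,-2],[0,0,-1],[0,0,-0.4],[0,0,0],[0,0,0]],"turn":[-0.09,0,0,0,0,0],"claw":[1,1,1,1,1,1]}' 8; python3 -m creep '{"slide":[[0,0,0],[0,0,0],[0,0,0],[0,0,0],[0,0,0],[0,0,0]],"turn":[0,0,0,0,0,0],"claw":[0.8,0.7,0.6,0.5,0.5,0.5]}' 8
```

```text
clock: 22.42
eef_pos: [518.8, 409.1, 203.3]
eef_rot: [3.141, 0.001, -3.035]
wrist_force: [-0.3, 0.4, 0.1]
finger_gap: 94.4
finger_force: 0.0
clock: 23.18
eef_pos: [518.6, 409.0, 202.7]
eef_rot: [-3.142, 0.0, -3.035]
wrist_force: [0.4, 0.0, 0.7]
finger_gap: 60.0
finger_force: 8.0
```

```bash
python3 -m creep '{"slide":[[0,0,1.5],[0,0,3],[0,0,3.5],[0.75,-1.5,0],[2,-3.5,0],[2,-3.6,0],[2,-3.6,0],[2,-3.6,0]],"turn":[0,0,0,-0.03,-0.03,-0.03,-0.03,-0.02],"claw":[0.5,0.5,0.5,0.5,0.5,0.5,0.5,0.5]}'; python3 -m creep '{"slide":[[2,-3.6,0],[1.5,-2.5,0],[0.5,-1,0],[0,0,0],[0,0,0]],"turn":[0,0,0,0,0],"claw":[0.5,0.5,0.5,0.5,0.5]}'
```

```text
clock: 24.18
eef_pos: [606.7, 249.2, 282.4]
eef_rot: [-3.141, -0.001, 3.106]
wrist_force: [0.9, -0.2, -0.1]
finger_gap: 59.9
finger_force: 8.0
clock: 24.8
eef_pos: [645.6, 181.0, 282.6]
eef_rot: [3.142, -0.0, 3.109]
wrist_force: [0.7, -0.1, -0.3]
finger_gap: 59.9
finger_force: 8.0
```

Lower to sign-foot contact: the table grip was at 202.7, so on the 6 mm tray floor that is about 208.7.

```bash
python3 -m creep '{"slide":[[0.05,-0.15,-2],[0,0,-2.5],[0,0,-1.5],[0,0,-0.8],[0,0,-0.4],[0,0,0],[0,0,0]],"turn":[0,0,0,0,0,0,0],"claw":[0.5,0.5,0.5,0.5,0.5,0.5,0.5]}'
python3 - <<'E'
from h import *
p,d,cal=shot("side");cv2.imwrite("pics/s4.png",cv2.resize(p[120:280,180:340],None,fx=3.5,fy=3.5)[:,:,::-1])
E
```

```text
clock: 25.68
eef_pos: [646.7, 178.5, 211.3]
eef_rot: [3.141, 0.001, 3.108]
wrist_force: [-0.5, -0.5, -0.9]
finger_gap: 59.8
finger_force: 8.0
```

View pics/s4.png

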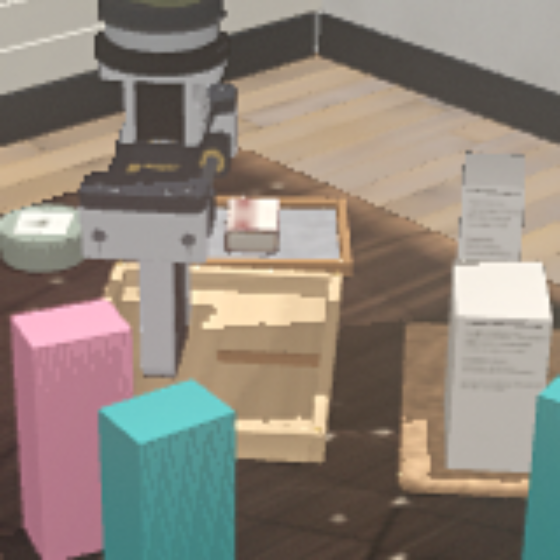

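The sign is hidden behind the finger at (160,320). The matchbox lies in the pay tray at (252,225) and both cartons stand on the board. Next I set the sign down and release it.

```bash
python3 -m creep '{"slide":[[0,0,-0.2],[0,0,-0.05],[0,0,0],[0,0,0]],"turn":[0,0,0,0],"claw":[0.5,0.5,0.5,0.5]}'; python3 -m creep '{"slide":[[0,0,0],[0,0,0],[0,0,0],[0,0,0]],"turn":[0,0,0,0],"claw":[0.72,0.8,0.9,0.9]}';  python3 -m creep '{"slide":[[0,0,2],[0,0,4],[0,0,5],[0,0,5],[0,0,4],[0,0,0]],"turn":[0,0,0,0,0,0],"claw":[1,1,1,1,1,1]}'
python3 - <<'E'
from h import *
np.set_printoptions(precision=1,suppress=True)
for c in("side","wrist"):
    p,d,cal=shot(c);W=cloud(d,cal)
    save("f5"+c,p)
    def reg(n,x0,x1,y0,y1,z0,z1):
        m=(d>0)&(W[...,0]>x0)&(W[...,0]<x1)&(W[...,1]>y0)&(W[...,1]<y1)&(W[...,2]>z0)&(W[...,2]<z1)
        t=W[m];print(c,n,len(t),np.median(t,0) if len(t) else"",cv2.minAreaRect(t[:,:2].astype(np.float32)) if len(t) else "")
    reg("sign",615,678,130,230,23,60)
    reg("signtop",615,678,130,230,42,60)
    reg("squat",400,520,215,320,95,112)
E
```

```text
clock: 26.22
eef_pos: [646.7, 178.5, 208.6]
eef_rot: [3.141, 0.001, 3.108]
wrist_force: [-1.8, -0.5, 5.2]
finger_gap: 60.1
finger_force: 8.0
clock: 26.72
eef_pos: [646.6, 178.5, 208.0]
eef_rot: [-3.142, -0.0, 3.108]
wrist_force: [-0.9, -0.1, -0.1]
finger_gap: 84.3
finger_force: 0.0
clock: 27.48
eef_pos: [646.2, 178.5, 413.6]
eef_rot: [3.14, 0.007, 3.108]
wrist_force: [0.3, -0.4, 0.5]
finger_gap: 94.0
finger_force: 0.0
side sign 121 [644.8 189.6  38.1] ((645.2562255859375, 181.26902770996094), (65.58492279052734, 10.713125228881836), 85.09893798828125)
side signtop 45 [646.4 185.6  48. ] ((646.8514404296875, 181.8369598388672), (61.54528045654297, 4.941495418548584), 87.21695709228516)
side squat 546 [456.6 275.6 103. ] ((456.1174011230469, 266.44586181640625), (74.21142578125, 50.64078140258789), 89.2221908569336)
wrist sign 778 [643.3 178.3  40.1] ((643.7693481445312, 178.55105590820312), (59.76102828979492, 8.838085174560547), 87.9999008178711)
wrist signtop 346 [645.3 178.2  47.2] ((645.797119140625, 178.26168823242188), (59.245079040527344, 4.730723857879639), 88.1400375366211)
wrist squat 0
```

View pics/f5wrist.png

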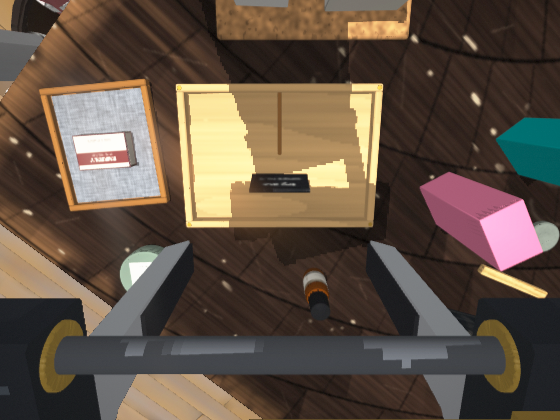

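The sign stands upright at (280,182) in the rear of the tray, its long side along the tray's back, and the matchbox lies in the pay tray at (105,150). Now the slim carton goes back.

```bash
python3 -m creep '{"slide":[[-2.5,0,0],[-2.5,0,0],[-2.5,0,0],[-2.5,0,0],[-2.5,-0.2,0],[-2.5,-0.3,0],[-2,-0.3,0],[-1,0,0]],"turn":[-0.17,-0.17,-0.17,-0.17,-0.17,-0.17,-0.17,-0.17],"claw":[1,1,1,1,1,1,1,1]}';python3 -m creep '{"slide":[[-1,0,0],[0,0,0],[0,0,0]],"turn":[-0.17,-0.05,0],"claw":[1,1,1]}'
```

```text
clock: 28.58
eef_pos: [465.6, 170.3, 407.4]
eef_rot: [-3.14, 0.0, 1.742]
wrist_force: [-0.3, 0.6, -0.5]
finger_gap: 93.7
finger_force: 0.0
clock: 28.95
eef_pos: [456.5, 170.5, 407.4]
eef_rot: [-3.14, 0.0, 1.528]
wrist_force: [0.2, 0.1, 1.0]
finger_gap: 94.1
finger_force: 0.0
```

```bash
python3 -m creep '{"slide":[[0,0.05,-4],[0,0,-4],[0,0,-2.5],[0,0,-1.4],[0,0,0],[0,0,0]],"turn":[0,0,0,0,0,0],"claw":[1,1,1,1,1,1]}' 15; python3 -m creep '{"slide":[[0,0,0],[0,0,0],[0,0,0],[0,0,0],[0,0,0],[0,0,0],[0,0,0],[0,0,0]],"turn":[0,0,0,0,0,0,0,0],"claw":[0.4,0.3,0.2,0.2,0.2,0.2,0.2,0.2]}' 15
```

```text
clock: 29.7
eef_pos: [456.9, 171.1, 290.0]
eef_rot: [3.14, -0.0, 1.528]
wrist_force: [0.2, -0.3, -0.4]
finger_gap: 93.9
finger_force: 0.0
clock: 30.7
eef_pos: [456.6, 171.0, 289.1]
eef_rot: [-3.142, 0.0, 1.528]
wrist_force: [0.1, -0.4, -0.2]
finger_gap: 35.6
finger_force: 14.9
```

```bash
python3 -m creep '{"slide":[[0,0,1.5],[0,0,3],[0,0,1.5],[2.4,-0.7,0],[4.4,-1.2,0],[4.35,-1.2,0],[2.4,-0.6,0],[0,0,0]],"turn":[0,0,0,0,0,0,0,0],"claw":[0.2,0.2,0.2,0.2,0.2,0.2,0.2,0.2]}'; python3 -m creep '{"slide":[[0,0,0],[0,0,-2],[0,0,-2],[0,0,-1],[0,0,-0.5],[0,0,0],[0,0,0]],"turn":[0,0,0,0,0,0,0],"claw":[0.2,0.2,0.2,0.2,0.2,0.2,0.2]}'
```

```text
clock: 31.7
eef_pos: [593.0, 133.4, 348.6]
eef_rot: [-3.141, 0.0, 1.527]
wrist_force: [-0.1, -0.7, -1.2]
finger_gap: 36.2
finger_force: 14.9
clock: 32.58
eef_pos: [592.2, 134.1, 294.8]
eef_rot: [3.141, -0.0, 1.528]
wrist_force: [-0.5, 0.3, -2.1]
finger_gap: 36.0
finger_force: 14.9
```

Position matches the pick-up pose; lower the remaining 7.5 mm.

```bash
python3 -m creep '{"slide":[[0,0,-0.3],[0,0,-0.3],[0,0,-0.1],[0,0,0],[0,0,0]],"turn":[0,0,0,0,0],"claw":[0.2,0.2,0.2,0.2,0.2]}'; python3 -m creep '{"slide":[[0,0,0],[0,0,0],[0,0,0],[0,0,0],[0,0,0]],"turn":[0,0,0,0,0],"claw":[0.7,1,1,1,1]}'; python3 -m creep '{"slide":[[0,0,3],[0,0,5],[0,0,3],[-3.3,3.2,0],[-3.5,3.4,0],[-3.5,3.4,0],[-3.3,3,0],[0,0,0]],"turn":[0,0,0,0,0,0,0,0],"claw":[1,1,1,1,1,1,1,1]}'
```

```text
clock: 33.2
eef_pos: [592.1, 134.0, 287.1]
eef_rot: [3.142, 0.0, 1.528]
wrist_force: [-0.6, -0.1, -1.3]
finger_gap: 36.1
finger_force: 14.9
clock: 33.83
eef_pos: [592.1, 134.0, 287.1]
eef_rot: [3.142, -0.0, 1.528]
wrist_force: [0.2, 0.3, -0.4]
finger_gap: 82.7
finger_force: 0.0
clock: 34.83
eef_pos: [454.5, 265.6, 397.5]
eef_rot: [3.141, -0.0, 1.531]
wrist_force: [0.3, 0.0, -0.3]
finger_gap: 94.1
finger_force: 0.0
```

```bash
python3 -m creep '{"slide":[[0,0,0]],"turn":[0],"claw":[1]}'
```

```text
clock: 34.95
eef_pos: [456.4, 263.8, 397.3]
eef_rot: [3.141, 0.0, 1.528]
wrist_force: [1.4, -0.3, -0.3]
finger_gap: 94.1
finger_force: 0.0
```

Now to (456.1, 264.0, 262).

```bash
python3 -m creep '{"slide":[[0,0,-4],[0,0,-4],[0,0,-3],[0,0,-1.5],[0,0,-0.9],[0,0,0],[0,0,0]],"turn":[0,0,0,0,0,0,0],"claw":[1,1,1,1,1,1,1]}' 20; python3 -m creep '{"slide":[[0,0,0],[0,0,0],[0,0,0],[0,0,0],[0,0,0],[0,0,0],[0,0,0],[0,0,0]],"turn":[0,0,0,0,0,0,0,0],"claw":[0.4,0.4,0.3,0.3,0.3,0.3,0.3,0.3]}' 20
```

```text
clock: 35.83
eef_pos: [456.3, 264.1, 264.0]
eef_rot: [3.14, -0.001, 1.528]
wrist_force: [0.7, -0.2, 1.2]
finger_gap: 93.6
finger_force: 0.0
clock: 36.83
eef_pos: [456.1, 264.0, 263.2]
eef_rot: [3.142, -0.0, 1.528]
wrist_force: [0.4, -0.1, 0.1]
finger_gap: 49.9
finger_force: 19.9
```

```bash
python3 -m creep '{"slide":[[0,0,1.5],[0,0,3],[0,0,1.5],[2.5,-0.7,0],[4.5,-1.1,0],[4.5,-1.1,0],[2.5,-0.6,0],[0,0,0]],"turn":[0,0,0,0,0,0,0,0],"claw":[0.3,0.3,0.3,0.3,0.3,0.3,0.3,0.3]}'; python3 -m creep '{"slide":[[0,0,0],[0,0,-2],[0,0,-2],[0,0,-1],[0,0,-0.5],[0,0,0],[0,0,0]],"turn":[0,0,0,0,0,0,0],"claw":[0.3,0.3,0.3,0.3,0.3,0.3,0.3]}'
```

```text
clock: 37.83
eef_pos: [597.1, 228.3, 322.6]
eef_rot: [-3.141, 0.0, 1.526]
wrist_force: [-0.4, -0.3, -1.9]
finger_gap: 49.8
finger_force: 19.9
clock: 38.7
eef_pos: [596.2, 229.0, 268.8]
eef_rot: [3.141, -0.0, 1.528]
wrist_force: [0.1, 0.2, -1.9]
finger_gap: 50.1
finger_force: 19.9
```

```bash
python3 -m creep '{"slide":[[0,0,-0.3],[0,0,-0.3],[0,0,-0.1],[0,0,0],[0,0,0]],"turn":[0,0,0,0,0],"claw":[0.3,0.3,0.3,0.3,0.3]}'; python3 -m creep '{"slide":[[0,0,0],[0,0,0],[0,0,0],[0,0,0],[0,0,0]],"turn":[0,0,0,0,0],"claw":[0.7,1,1,1,1]}'; python3 -m creep '{"slide":[[0,0,3],[0,0,5],[0,0,5],[-5,0,2],[-5,0,0],[-5,0,0],[-5,0,0],[0,0,0]],"turn":[0,0,0,0,0,0,0,0],"claw":[1,1,1,1,1,1,1,1]}'
python3 - <<'E'
from h import *
np.set_printoptions(precision=1,suppress=True)
for c in("side","top","wrist"):
    p,d,cal=shot(c);W=cloud(d,cal)
    save("f6"+c,p)
    def reg(n,x0,x1,y0,y1,z0,z1):
        m=(d>0)&(W[...,0]>x0)&(W[...,0]<x1)&(W[...,1]>y0)&(W[...,1]<y1)&(W[...,2]>z0)&(W[...,2]<z1)
        t=W[m];print(c,n,len(t),np.median(t,0) if len(t) else"",cv2.minAreaRect(t[:,:2].astype(np.float32)) if len(t) else "")
    reg("signtop",625,678,130,230,42,60)
    reg("slim",540,660,80,180,118,140)
    reg("squat",540,660,180,290,95,112)
    reg("match",560,650,-40,40,17,32)
    if c=="side": cv2.imwrite("pics/s6.png",cv2.resize(p[110:310,130:400],None,fx=2.8,fy=2.8)[:,:,::-1])
E
```

```text
clock: 39.33
eef_pos: [596.1, 229.0, 261.2]
eef_rot: [3.142, -0.0, 1.528]
wrist_force: [-1.4, -0.1, -1.0]
finger_gap: 50.2
finger_force: 19.9
clock: 39.95
eef_pos: [596.1, 229.0, 261.2]
eef_rot: [3.142, -0.0, 1.528]
wrist_force: [-0.1, 0.4, -0.0]
finger_gap: 93.4
finger_force: 0.0
clock: 40.95
eef_pos: [394.0, 229.0, 411.8]
eef_rot: [3.141, -0.001, 1.529]
wrist_force: [1.3, -0.4, 1.1]
finger_gap: 93.9
finger_force: 0.0
side signtop 44 [646.2 186.2  48. ] ((646.6936645507812, 182.7062225341797), (61.96192932128906, 5.023220539093018), 87.46308898925781)
side slim 266 [591.7 149.9 130.6] ((592.0455322265625, 135.44764709472656), (55.230567932128906, 36.46805953979492), 86.09918212890625)
side squat 469 [595.8 239.1 101. ] ((596.0663452148438, 231.4232177734375), (76.93548583984375, 49.996726989746094), 88.94969940185547)
side match 0  
top signtop 68 [648.3 178.2  48.3] ((648.8052978515625, 179.18588256835938), (58.72171401977539, 5.219918251037598), 88.18204498291016)
top slim 496 [592.9 132.1 131.3] ((593.3892822265625, 131.58985900878906), (50.662540435791016, 36.548004150390625), 85.91879272460938)
top squat 842 [597.1 227.3 101.4] ((597.8737182617188, 228.37939453125), (69.8826675415039, 50.81468200683594), 88.80296325683594)
top match 400 [607.1  -2.1  23.5] ((607.5226440429688, -3.1317882537841797), (36.059730529785156, 54.39120864868164), 0.9756394624710083)
wrist signtop 165 [644.2 160.6  46.7] ((644.9007568359375, 160.61517333984375), (24.32078742980957, 5.237727165222168), 85.8199234008789)
wrist slim 726 [588.9 155.4 128.3] ((591.5164794921875, 153.88568115234375), (38.17100143432617, 13.881412506103516), 6.089029312133789)
wrist squat 5131 [593.7 230.3  99.8] ((595.0306396484375, 228.232666015625), (71.00413513183594, 52.397647857666016), 89.17431640625)
wrist match 0
```

View pics/s6.png

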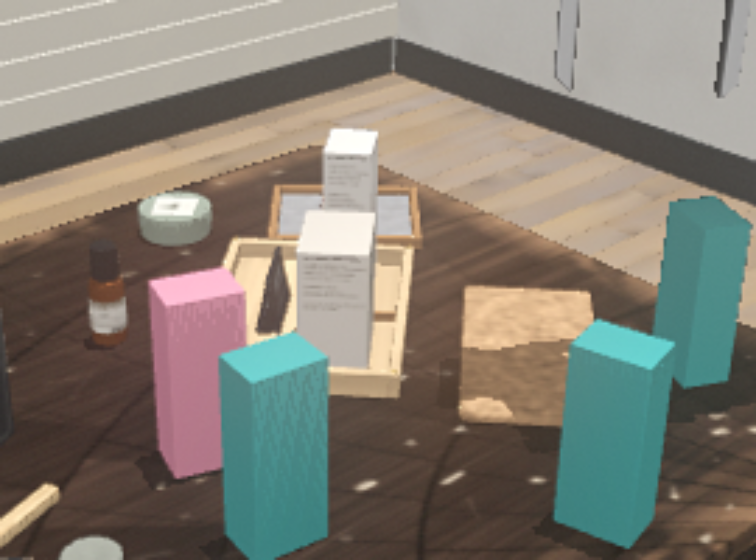

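The sign stands at (273,290), and both cartons are back within about 1 mm of where they started. The bottle (107,295) and tin (175,218) have not been moved, and the gripper is clear of everything.

```bash
python3 -c "
from cell import manip
print(manip.sign_off())"
```

```text
the job is handed in; nothing more can be done
None
```

The job is handed in, with no verdict returned: the last pictures show both cartons back within about 1 mm of their starting places, the matchbox flat in the pay tray, the sign upright in its old spot, and the bottle and tin untouched.

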